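# Pack the gear case: iron casting at the bottom, bearing cover on top

## Task

Pack the gearbox parts into the drop-front plywood case, heavy part lowest. First push the iron casting along the lowered flap into the case, square and fully home against the back wall; then turn the parts carousel until the pocket with the aluminium bearing cover faces front in the middle of its open side, and lift the cover out and set it down gently, boss up and flat, in the middle of the casting's top. Do not let the cover fall onto the casting or knock the case with it, keep the other parts in the carousel, and leave the glue bottle and the hammer alone.

Things in the scene. Friction and masses are not known exactly. Their poses are not given: they have to be found in the camera images.
- case: (mm) Plywood case, fixed, open on top, front board lowered flat as a flap. Origin at bench level under the middle of the hinge line; x points into the case, y across. Flap (x -110 to 0) and floor (0 to 130) form one level surface 9 above the bench. Inner faces: back wall at x = 130, sides at y = -90 and 90. Walls 9 thick, tops 110 above the bench, sides from x = 0.
- casting: (mm) Dark iron gear-case half, loose, about 0.9 kg, on the flap, may be askew and partly inside. Origin: centre of its underside; x roughly along the case's x. A foot flange 100 (x) by 124 (y) by 8 high, on it a body 88 by 112 up to 46 with a flat top. Too wide to grasp: push its long face, best with two fingers spread 60 to 80.
- casting_top (a point): Centre of the casting's flat bright top face (78 by 102 mm), 46 mm above its underside; axes as the casting.
- carousel: (mm) Fixed base of the parts carousel. Origin at bench level on the turning axis, z up; -x is its front, roughly towards the robot. From x = -14 backwards (radius 172) a fixed clear dust cover, 81 to 85 above the bench, lies over the turntable, with a black knob on the axis up to 97; the front half is open from above.
- turntable: (mm) The turning dish in the carousel. Origin on the axis, 24 above the bench; it turns about z, both ways, with light friction, and stays where left. Its -x axis points to the middle of the cover's pocket, so that pocket faces the front when its yaw equals the base's; it starts 1.2 to 2.9 rad anticlockwise of that. Push a divider sideways near its outer end with closed fingers from above.
- pocket (a point): (mm) Middle of the floor of the cover's pocket, 85 from the axis; turns with the turntable, an aluminium dish of radius 150, floor 30 above the bench, lip to 42, hub radius 18. Four radial dividers 5 thick (radius 18 to 146, tops 72 above the bench) make four quarter pockets, this one midway between two dividers, 45 degrees from each.
- cover: (mm) Aluminium bearing cover, loose, 85 g, lying boss up near the middle of its pocket. A round flange 66 across and 7 high with a round boss 40 across on it, 28 high in all: grip it by the boss. Origin at the centre of its underside, z up.
- pulley: (mm) Dark steel V-belt pulley with a hub, 60 across, 32 high, loose in another pocket of the carousel. To stay in the carousel. Origin at the centre of its underside.
- bearing: (mm) Steel bearing ring 52 across, 15 high, loose in another pocket of the carousel. To stay in the carousel. Origin at the centre of its underside.
- bush: (mm) Flanged brass bush 46 across, 34 high, loose in another pocket of the carousel. To stay in the carousel. Origin at the centre of its underside.
- glue: (mm) White glue bottle, 60 across, 190 high, standing beyond the work. Leave alone. Origin at the centre of its underside.
- hammer: Hammer, 260 mm long, lying on the bench beside the case. Leave alone. Origin under its middle.
There are look-alikes about, which are no part of the job. There is more than one size of the casting; the one meant has the size given above.

How it is judged:
By the outcome, as a careful person would: the job done as asked, in the order asked, and still so for the second after the job is handed in, with the robot touching nothing.
It also fails if it takes over 69 s, if anything falls off the work surface, if the arm or the gripper's body presses on something with over 40 N, if the wrist force passes 120 N, or if a joint passes its speed limit or range.

## Robot

A 7-joint arm with a two-finger parallel gripper is mounted at the origin on the work surface. World frame = base frame: x ahead of the robot, y to its left, z up, the work surface at z = 0. Lengths are in m, angles in rad, forces in N, time in s.
With the tool pointing down it reaches from about 0.4 to 0.85 m from the base axis. Payload 10.4 kg.
Tool frame: the origin (TCP) lies between the finger pads; the fingertips stand manip.tcp_to_tips ahead of it and the grasp point (between the pads) lies 2 mm behind it (manip.tcp_to_tips is the distance from the TCP to the fingertips, in m); y points along the fingers, z is the direction in which the jaws open and shut, and the axes are right-handed (so a half turn about y gives the same grasp; the last joint's range is limited). The gripper opens to 85 mm and grips with 20 to 120 N. Pads are 22 mm wide; open, the fingers measure 114 mm over their backs; the gripper's body (76 mm by 85 mm) begins 54 mm behind the grasp point. The pads swing forward as they close: fully open they stand 13 mm farther back than shut.
Start: joints at [-1.228, 0.332, -0.065, 1.46, 0.022, 1.35, -0.088], TCP at [0.224, 0.584, 0.248] pointing down, gripper open.
Joint ranges: [-2.6, 2.6], [-0.5, 2.12], [-1.47, 1.34], [0.16, 2.42], [-1.27, 4.41], [0.06, 2.06], [-2.6, 2.6]. Speed limits (rad/s): [2.22, 2.22, 2.79, 2.79, 3.14, 3.14, 3.14].

## Interface

Orientations are given as a unit quaternion [x, y, z, w].
In Python, from workcell import manip gives the robot as it stands. The module is installed in compiled form; this text tells all that it offers.
- The arm moves only by the tool move_arm, never from a script. Its argument "increments" is a list of rows, each an object with "offset": the shift along the tool's x, y, z in m, a list of three; "yaw": the turn about the tool's y in degrees; "jaw": the closure in counts, from 0 (fully open) to 255 (shut). In form: [{"offset": [tx, ty, tz], "yaw": yaw, "jaw": jaw}, ...]. A call has 1 to 10 rows; each row is the pose to reach, as a shift and turn from the pose measured when the call began, along the tool's axes at that moment; what a row does not reach only later rows make up. A row lasts 1/12 s, in which the tool goes at most 41.7 mm and 7.16 degrees, less where a joint would pass 70% of its speed; a pose out of reach is approached as far as the arm can. A call with a gripper value outside its range is refused whole. The fingers move at their own pace and stop on an object; "squeeze" is the grip in N (left out, the last holds). Time passes only in rows, so rows that repeat a pose let the fingers close. It gives the time, the measured TCP pose, the force and the opening at its end, in the units of the state.
- manip.get_obs(): the state, without advancing time (a new reading comes with each control period).
- manip.camera(name): name is "side" or "top" or "wrist"; returns a dict with "pixels" (420x560x3 uint8, red, green, blue), "depth" (420x560 float32, m along the optical axis (not along the pixel's ray), 0 where there is no reading), "intrinsics" (3x3 intrinsics, pixels), "R" (3x3) and "t" (3): a world point X has camera coordinates R X + t; the wrist camera has in their place "mount" (4x4, takes a point from camera to tool coordinates, whose origin is the TCP and whose axes are the tool frame's). Camera axes: x right, y down, z forward; pixel columns grow to the right and rows downward; lengths in m; the calibration is good to about 2 mm. A picture is of the moment at which its call begins: read the wrist's pose just before it.
- manip.hand_in(): hands the job in, once; it reports no verdict.
Trained networks look in a picture, given as the dict that the camera call returned (one of the last four; its "shot" number tells which), for a name from the list of things; names that differ only in an ending like _2 or _b are one class to them, and where a whole thing is asked for, a point or a joint stands for the part that bears it (a point fixed in the world has none). Each returns a list of dicts, best first, with "confidence" (0 to 1); they miss things now and then, are a little off and sometimes report something else, mostly with a low value. They report only what shows in the picture. A call takes as long as a camera call. They do not tell look-alikes from the thing itself.
- manip.recognise(picture, query): "bbox" ([left, top, right, bottom] in pixels, round what is visible of it).
- manip.spot_point(picture, query): "centre" ([column, row] in pixels: a listed point, or the origin of a listed thing).
The state is a dict: "clock": time; "joint_pos": joint angles; "joint_velocities": joint speeds; "tau": joint torques, N m; "position": TCP position; "ee_rot": TCP orientation; "ft_force": force on the tool from outside, world axes, zero at the start; "torque": the same for the moment, N m; "grip_width": opening from 0.0 (shut) to 1.0 (fully open).
Only numpy, scipy, OpenCV 4.12 (cv2) and the standard library are available. Lean on these libraries where they do the work, as an engineer would, in place of code of your own. Each camera call takes 0.05 s, during which the arm holds its last target. There are 200 camera calls.

## Working session

There is one attempt and no reset: what is moved stays moved. The work goes in short steps, Python scripts to look and compute and a tool call to move; the robot and the scene stay as the last step left them, time stands still between calls to the robot, and variables do not carry over. Pictures are saved under pics/ and viewed, about 8 in all and at most 12, crops included, and the job is handed in when it is done.

Besides the shell and the picture viewer there is one more tool, called after "Request:" as name(argument=value, ...), one argument or row to a line, values as JSON. move_arm: Moves the arm, as the interface text tells. Its arguments: {"type":"object","properties":{"increments":{"type":"array","items":{"type":"object","properties":{"offset":{"type":"array","items":{"type":"number"}},"yaw":{"type":"number"},"jaw":{"type":"number"}}}},"squeeze":{"type":"number"}},"required":["increments"]}

```bash
mkdir -p pics
cat > h.py <<'E'
import numpy as np,cv2
from workcell import manip
from scipy.spatial.transform import Rotation as Ro
def world(c,uv,o=None):
    K=c["intrinsics"];u,v=int(round(uv[0])),int(round(uv[1]))
    p=c["depth"][max(0,v-2):v+3,max(0,u-2):u+3];p=p[p>0]
    if len(p)==0:return None
    d=np.median(p);x=d*np.linalg.inv(K)@[uv[0],uv[1],1]
    return towrld(c,x[None],o)[0]
def towrld(c,X,o=None):
    if "R" in c:return (X-c["t"])@c["R"]
    X=X@c["mount"][:3,:3].T+c["mount"][:3,3]
    return X@Ro.from_quat(o["ee_rot"]).as_matrix().T+o["position"]
def cloud(c,o=None):
    d=c["depth"];v,u=np.mgrid[:d.shape[0],:d.shape[1]]
    X=np.stack([u,v,np.ones_like(u)],-1).reshape(-1,3)@np.linalg.inv(c["intrinsics"]).T*d.reshape(-1,1)
    return towrld(c,X,o).reshape(d.shape+(3,))
def pix(c,P,o=None):
    P=np.atleast_2d(P)
    if "R" in c:X=P@c["R"].T+c["t"]
    else:
        X=(P-o["position"])@Ro.from_quat(o["ee_rot"]).as_matrix();X=(X-c["mount"][:3,3])@c["mount"][:3,:3]
    x=X@c["intrinsics"].T;return x[:,:2]/x[:,2:]
def save(c,n):cv2.imwrite("pics/"+n+".png",c["pixels"][:,:,::-1])
def totool(o,P): # world target -> offset in tool axes
    return Ro.from_quat(o["ee_rot"]).as_matrix().T@(np.array(P)-o["position"])
E
cat > a.py <<'E'
from h import *
o=manip.get_obs();print({k:np.round(v,3) for k,v in o.items()},manip.tcp_to_tips);print(np.round(Ro.from_quat(o["ee_rot"]).as_matrix(),3))
for n in ["top","side"]:
    c=manip.camera(n);save(c,n+"0")
    for q in ["case","casting","casting_top","carousel","turntable","pocket","cover","pulley","bearing","bush","hammer","glue"]:
        for r in manip.spot_point(c,q)[:3]:
            w=world(c,r["centre"]);print(n,q,np.round(r["centre"]),round(r["confidence"],2),None if w is None else np.round(w,3))
E
python3 a.py; python3 -c "
import cv2,numpy as np
a=cv2.imread('pics/top0.png');cv2.imwrite('pics/t.png',a)"
```

```text
{'clock': np.float64(0.0), 'joint_pos': array([-1.228,  0.333, -0.065,  1.461,  0.022,  1.35 , -0.088]), 'joint_velocities': array([-0.002,  0.001,  0.   , -0.001,  0.   , -0.001, -0.   ]), 'tau': array([ 1.0000e-03, -6.2542e+01,  5.0000e-02, -3.9160e+01,  1.6000e-02,
        1.0000e-02, -0.0000e+00]), 'position': array([0.223, 0.583, 0.248]), 'ee_rot': array([ 0.696, -0.129,  0.129, -0.695]), 'ft_force': array([0.422, 0.238, 0.507]), 'torque': array([ 0.053,  0.055, -0.028]), 'grip_width': np.float64(1.0)} 0.017
[[ 0.934 -0.     0.358]
 [-0.358 -0.001  0.934]
 [ 0.    -1.    -0.001]]
top case [317. 214.] 0.62 [ 0.505 -0.16   0.056]
top case [154. 210.] 0.35 [0.516 0.242 0.087]
top casting [306. 212.] 0.96 [ 0.509 -0.132  0.056]
top casting [410. 311.] 0.73 [ 0.262 -0.388  0.064]
top casting [134. 242.] 0.49 [0.438 0.302 0.046]
top casting_top [420. 311.] 0.86 [ 0.261 -0.412  0.063]
top carousel [154. 208.] 0.7 [0.522 0.242 0.088]
top carousel [158. 209.] 0.35 [0.518 0.235 0.084]
top turntable [154. 210.] 0.6 [0.516 0.242 0.087]
top turntable [306. 213.] 0.52 [ 0.508 -0.131  0.056]
top bush [184. 224.] 0.81 [0.481 0.174 0.065]
top hammer [428. 201.] 0.64 [ 0.537 -0.451  0.024]
side casting [222. 404.] 0.72 [ 0.243 -0.458  0.064]
side casting [297. 259.] 0.59 [ 0.49  -0.181  0.042]
side casting_top [299. 242.] 0.91 [ 0.51  -0.144  0.056]
side casting_top [218. 374.] 0.73 [ 0.253 -0.406  0.063]
side casting_top [272. 167.] 0.23 [0.56  0.13  0.083]
side pocket [273. 169.] 0.79 [0.561 0.125 0.081]
side pocket [294. 257.] 0.66 [ 0.483 -0.18   0.05 ]
side bearing [206. 164.] 0.67 [0.426 0.283 0.042]
side bush [240. 182.] 0.78 [0.484 0.163 0.038]
side hammer [388. 368.] 0.98 [ 0.526 -0.469  0.018]
```

View pics/top0.png

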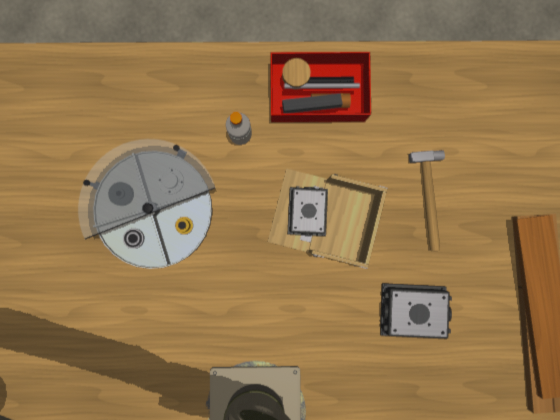

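View pics/side0.png

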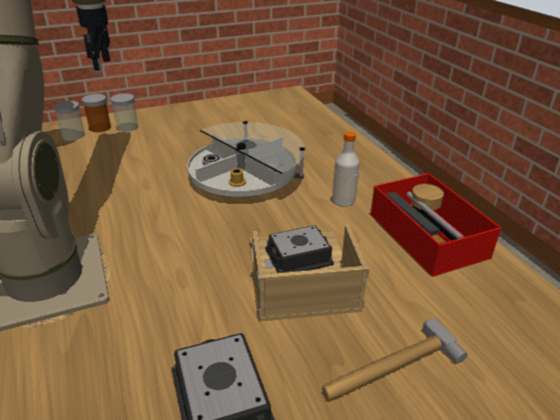

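The top view has the robot at bottom centre, up is +x and right is -y. The carousel is at (148,208), and the case flap is on the left side of the case. Casting candidates are (308,211), on the flap with its top at z 0.056 (46 + 9 mm, which fits), and (420,313), which is bigger with its top at z 0.064 and standing on the bench. I take the one on the flap. The cover is at about (172,182) under the dust cover. Next I fit the geometry from depth.

```bash
cat > b.py <<'E'
from h import *
c=manip.camera("top");W=cloud(c);P=W.reshape(-1,3);z=P[:,2]
def reg(x0,x1,y0,y1,z0,z1):
    m=(P[:,0]>x0)&(P[:,0]<x1)&(P[:,1]>y0)&(P[:,1]<y1)&(z>z0)&(z<z1);return P[m]
def rect(p,n):
    r=cv2.minAreaRect(p[:,:2].astype(np.float32));print(n,len(p),np.round(r[0],4),np.round(r[1],4),r[2],"z",np.median(p[:,2]));print(np.round(cv2.boxPoints(r),4).tolist())
rect(reg(.35,.65,-.4,-.05,.100,.118),"walls")
rect(reg(.35,.65,-.4,-.05,.050,.060),"cast")
rect(reg(.15,.38,-.6,-.3,.055,.07),"decoy")
D=reg(.3,.75,.03,.5,.077,.089);rect(D,"dust")
h=reg(.3,.75,.03,.5,.0925,.105);print("knob",h.mean(0),len(h))
E_=reg(.3,.75,.03,.5,.060,.076);np.save("div.npy",E_);print(len(E_))
pk=c["pixels"][130:290,60:240];a=cv2.resize(pk,None,fx=3,fy=3,interpolation=2)
b=cv2.resize(c["pixels"][150:290,250:400],None,fx=2.2,fy=3.42,interpolation=2)
cv2.imwrite("pics/crop1.png",a[:,:,::-1])
# dust circle fit
from scipy.optimize import least_squares
hull=cv2.convexHull(D[:,:2].astype(np.float32))[:,0]
s=least_squares(lambda q:np.hypot(hull[:,0]-q[0],hull[:,1]-q[1])-.172,[.515,.25],loss="soft_l1",f_scale=.002);print("dust circle",s.x)
for q in reg(.3,.75,.03,.5,.060,.076)[::6]: print(np.round(q,3).tolist(),end=" ")
E
python3 b.py
```

```text
walls 802 [ 0.4852 -0.2322] [0.1392 0.2016] 75.18141174316406 z 0.11010926931823445
[[0.3698999881744385, -0.2736999988555908], [0.5648000240325928, -0.325300008058548], [0.6003999710083008, -0.1907999962568283], [0.40549999475479126, -0.13920000195503235]]
cast 1515 [ 0.4948 -0.1885] [0.2125 0.1852] 75.2331771850586 z 0.055518265067257704
[[0.3781000077724457, -0.26759999990463257], [0.557200014591217, -0.3147999942302704], [0.6114000082015991, -0.10939999669790268], [0.43230000138282776, -0.062199998646974564]]
decoy 2897 [ 0.2543 -0.4086] [0.1659 0.1189] 86.68743133544922 z 0.06302231573808545
[[0.19009999930858612, -0.4880000054836273], [0.30880001187324524, -0.4948999881744385], [0.31839999556541443, -0.32919999957084656], [0.1996999979019165, -0.322299987077713]]
dust 7908 [0.5568 0.2284] [0.2738 0.4089] 3.4987664222717285 z 0.0847275704143543
[[0.4077000021934509, 0.42410001158714294], [0.4325999915599823, 0.01600000075995922], [0.7059000134468079, 0.03269999846816063], [0.6809999942779541, 0.4408000111579895]]
knob [0.54968096 0.23701407 0.09660916] 110
311
dust circle [0.520
[... 450 characters left out ...]
62] [0.481, 0.164, 0.06] [0.479, 0.188, 0.066] [0.479, 0.174, 0.061] [0.477, 0.243, 0.074] [0.476, 0.183, 0.065] [0.476, 0.166, 0.064] [0.474, 0.191, 0.063] [0.474, 0.175, 0.068] [0.472, 0.244, 0.071] [0.471, 0.185, 0.069] [0.471, 0.168, 0.065] [0.469, 0.188, 0.068] [0.469, 0.171, 0.061] [0.466, 0.188, 0.064] [0.466, 0.173, 0.065] [0.464, 0.238, 0.061] [0.464, 0.173, 0.068] [0.457, 0.241, 0.074] [0.454, 0.236, 0.062] [0.449, 0.234, 0.068] [0.442, 0.236, 0.074] [0.439, 0.23, 0.066] [0.435, 0.228, 0.073] [0.429, 0.228, 0.064] [0.422, 0.229, 0.07] [0.415, 0.227, 0.069] [0.41, 0.226, 0.071] [0.405, 0.221, 0.074] [0.4, 0.221, 0.074] [0.395, 0.222, 0.069] [0.39, 0.218, 0.074] [0.385, 0.216, 0.075]
```

View pics/crop1.png

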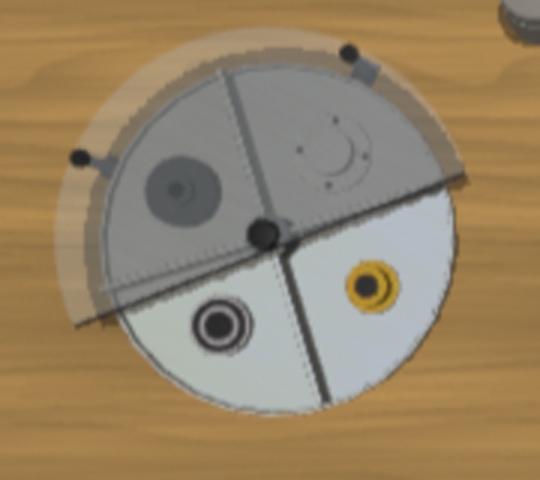

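The crop shows the cover at (333,155), under the clear lid at the rear right. The pulley is rear left, the bearing front left (218,325), the bush front right (370,288), and a divider runs to (325,400). I refine the fits.

```bash
cat > b2.py <<'E'
from h import *
from scipy.optimize import least_squares
c=manip.camera("top");P=cloud(c).reshape(-1,3);z=P[:,2]
O=np.array([.503,-.165]);a=np.radians(-104.8);ex=np.array([np.cos(a),np.sin(a)]);ey=np.array([-ex[1],ex[0]])
L=np.c_[(P[:,:2]-O)@ex,(P[:,:2]-O)@ey]
m=(z>.050)&(z<.061)&(abs(L[:,1])<.08)&(L[:,0]>-.12)&(L[:,0]<.1)
n,lab,st,ce=cv2.connectedComponentsWithStats(m.reshape(420,560).astype(np.uint8))
i=1+np.argmax(st[1:,4]);q=L[(lab==i).ravel()]
print("cast in case frame",cv2.minAreaRect((q*1000).astype(np.float32)),np.round(q.mean(0),4),len(q))
r0=np.hypot(P[:,0]-.52,P[:,1]-.252)
D=P[(z>.077)&(z<.09)&(r0<.19)]
def f(q):
    # hull pts: either on circle or on edge
    x,y,t=q;d=hull-[x,y];u=np.array([np.cos(t),np.sin(t)])
    return np.minimum(abs(np.hypot(*d.T)-.172),abs(d@u+.014))
n,lab,st,ce=cv2.connectedComponentsWithStats(((z>.077)&(z<.09)&(r0<.19)).reshape(420,560).astype(np.uint8))
i=1+np.argmax(st[1:,4]);D=P[(lab==i).ravel()]
hull=cv2.convexHull(D[:,:2].astype(np.float32))[:,0]
best=min((least_squares(f,[.52,.252,t],loss="soft_l1",f_scale=.002) for t in np.radians([0,10,20,30])),key=lambda s:s.cost)
print("carousel",best.x,np.degrees(best.x[2]),best.cost,np.round(f(best.x),3))
C=best.x[:2]
k=P[(z>.092)&(z<.1)&(r0<.04)];print("knob",k.mean(0),len(k))
d=P[(z>.066)&(z<.077)&(np.hypot(*(P[:,:2]-C).T)<.15)&(np.hypot(*(P[:,:2]-C).T)>.05)]-np.r_[C,0]
t=np.degrees(np.arctan2(d[:,1],d[:,0]));print(np.histogram(t,bins=np.arange(-180,181,5)))
s=d[(t>-175)&(t<-155)];print("div",cv2.fitLine(s[:,:2].astype(np.float32),cv2.DIST_HUBER,0,.01,.01).ravel(),np.median(t[(t>-175)&(t<-155)]),len(s))
print(manip.get_obs()["clock"])
E
python3 b2.py
```

```text
cast in case frame ((-28.295642852783203, 2.2504959106445312), (87.59686279296875, 121.91927337646484), 11.787867546081543) [-0.0283  0.002 ] 1465
carousel [0.51940654 0.2584334  0.36780611] 21.07373776544717 5.7789315536327e-06 [0.001 0.001 0.001 0.    0.    0.001 0.001 0.001 0.    0.001 0.001 0.
 0.    0.001 0.    0.001 0.    0.    0.    0.    0.001 0.    0.001 0.001
 0.    0.    0.    0.    0.    0.    0.    0.    0.001 0.    0.    0.
 0.    0.    0.    0.    0.    0.    0.    0.   ]
knob [0.51956714 0.25758375 0.09622675] 77
(array([ 0,  0,  0, 93,  1,  0,  0,  0,  0,  0,  2, 14, 14, 12,  2,  0,  0,
        0,  0,  0,  0,  2,  0,  0,  0,  0,  0,  0,  0,  0,  0,  0,  0,  0,
        0,  0,  0,  0,  0,  2,  0,  0,  1,  0,  0,  0,  0,  0,  1,  0,  0,
        0,  0,  0,  0,  0,  0,  0,  0,  1,  0,  0,  0,  0,  0,  0,  0,  0,
        0,  0,  0,  0]), array([-180, -175, -170, -165, -160, -155, -150, -145, -140, -135, -130,
       -125, -120, -115, -110, -105, -100,  -95,  -90,  -85,  -80,  -75,
        -70,  -65,  -60,  -55,  -50,  -45,  -40,  -35,  -30,  -25,  -20,
        -15,  -10,   -5,    0,    5,   10,   15,   20,   25,   30,   35,
         40,   45,   50,   55,   60,   65,   70,   75,   80,   85,   90,
         95,  100,  105,  110,  115,  120,  125,  130,  135,  140,  145,
        150,  155,  160,  165,  170,  175,  180]))
div [ 0.95628005  0.29245254 -0.09326728 -0.02955408] -162.26202805827927 94
1.4
```

Request:
move_arm(
  increments=[
    {"offset":[0.518,0.03,-0.474],"yaw":84,"jaw":36},
    {"offset":[0.518,0.03,-0.474],"yaw":84,"jaw":36},
    {"offset":[0.518,0.03,-0.474],"yaw":84,"jaw":36},
    {"offset":[0.518,0.03,-0.474],"yaw":84,"jaw":36},
    {"offset":[0.518,0.03,-0.474],"yaw":84,"jaw":36},
    {"offset":[0.518,0.03,-0.474],"yaw":84,"jaw":36},
    {"offset":[0.518,0.03,-0.474],"yaw":84,"jaw":36},
    {"offset":[0.518,0.03,-0.474],"yaw":84,"jaw":36},
    {"offset":[0.518,0.03,-0.474],"yaw":84,"jaw":36},
    {"offset":[0.518,0.03,-0.474],"yaw":84,"jaw":36},
  ],
)

```text
clock: 2.23
position: [0.4103, 0.2095, 0.2308]
ee_rot: [-0.487, 0.513, -0.513, 0.487]
ft_force: [1.0, 0.5, -0.3]
grip_width: 0.858
```

```bash
cat > g.py <<'E'
import sys
from h import *
# args: target x y z, tool-z angle deg
o=manip.get_obs();R=Ro.from_quat(o["ee_rot"]).as_matrix()
print("t",o["clock"],"pos",np.round(o["position"],4),"zang",np.degrees(np.arctan2(R[1,2],R[0,2])).round(2),"down",R[2,1].round(4),"F",np.round(o["ft_force"],1),"w",o["grip_width"],"q",np.round(o["joint_pos"],2))
if len(sys.argv)>3:
    t=np.array([float(v) for v in sys.argv[1:4]]);print("offset",np.round(totool(o,t),4))
    if len(sys.argv)>4:
        y=(np.degrees(np.arctan2(R[1,2],R[0,2]))-float(sys.argv[4])+180)%360-180;print("yaw",y.round(2))
E
python3 g.py .537 -.045 .20 -14.8
```

```text
t 2.2333 pos [0.4103 0.2095 0.2308] zang -2.93 down -1.0 F [ 1.   0.5 -0.3] w 0.85825696992855 q [-0.86 -0.03  0.29  1.91  0.01  1.26 -0.63]
offset [0.2477 0.0306 0.1395]
yaw 11.87
```

Request:
move_arm(
  increments=[
    {"offset":[0.248,0.03,0.14],"yaw":11.9,"jaw":36},
    {"offset":[0.248,0.03,0.14],"yaw":11.9,"jaw":36},
    {"offset":[0.248,0.03,0.14],"yaw":11.9,"jaw":36},
    {"offset":[0.248,0.03,0.14],"yaw":11.9,"jaw":36},
    {"offset":[0.248,0.03,0.14],"yaw":11.9,"jaw":36},
    {"offset":[0.248,0.03,0.14],"yaw":11.9,"jaw":36},
    {"offset":[0.248,0.03,0.14],"yaw":11.9,"jaw":36},
    {"offset":[0.248,0.03,0.14],"yaw":11.9,"jaw":36},
    {"offset":[0.248,0.03,0.14],"yaw":11.9,"jaw":36},
    {"offset":[0.248,0.1,0.14],"yaw":11.9,"jaw":36},
  ],
)

```text
clock: 3.07
position: [0.5418, -0.0452, 0.1648]
ee_rot: [0.427, -0.559, 0.562, -0.435]
ft_force: [2.2, 0.8, 0.0]
grip_width: 0.86
```

```bash
python3 g.py .537 -.045 .040 -14.8
```

```text
t 3.0667 pos [ 0.5418 -0.0452  0.1648] zang -14.86 down -0.9999 F [2.2 0.8 0. ] w 0.860221719960601 q [-0.51  0.23  0.59  1.82 -0.14  1.12 -0.14]
offset [ 0.0017  0.1247 -0.0061]
yaw -0.06
```

Request:
move_arm(
  increments=[
    {"offset":[0.002,0.04,-0.006],"yaw":0,"jaw":36},
    {"offset":[0.002,0.08,-0.006],"yaw":0,"jaw":36},
    {"offset":[0.002,0.11,-0.006],"yaw":0,"jaw":36},
    {"offset":[0.002,0.123,-0.006],"yaw":0,"jaw":36},
    {"offset":[0.007,0.123,-0.006],"yaw":0,"jaw":36},
    {"offset":[0.016,0.123,-0.006],"yaw":0,"jaw":36},
    {"offset":[0.025,0.123,-0.006],"yaw":0,"jaw":36},
    {"offset":[0.034,0.123,-0.006],"yaw":0,"jaw":36},
    {"offset":[0.043,0.123,-0.006],"yaw":0,"jaw":36},
    {"offset":[0.052,0.123,-0.006],"yaw":0,"jaw":36},
  ],
)

```text
clock: 3.9
position: [0.5254, -0.0939, 0.0429]
ee_rot: [0.426, -0.558, 0.563, -0.436]
ft_force: [3.9, 4.7, 2.7]
grip_width: 0.854
```

```bash
cat > cs.py <<'E'
from h import *
o=manip.get_obs();O=np.array([.503,-.165]);a=np.radians(-104.8);ex=np.array([np.cos(a),np.sin(a)]);ey=np.array([-ex[1],ex[0]])
d=o["position"][:2]-O;print("tcp in case",np.round(1000*np.array([d@ex,d@ey]),1),"z",o["position"][2],"F case",np.round([o["ft_force"][:2]@ex,o["ft_force"][:2]@ey,o["ft_force"][2]],1),"t",o["clock"])
E
python3 cs.py;python3 g.py
```

```text
tcp in case [-74.4   3.5] z 0.04285048675850417 F case [-5.5  2.6  2.7] t 3.9
t 3.9 pos [ 0.5254 -0.0939  0.0429] zang -14.82 down -0.9999 F [3.9 4.7 2.7] w 0.8543992017693618 q [-0.38  0.38  0.56  1.95 -0.27  0.87  0.05]
```

Request:
move_arm(
  increments=[
    {"offset":[0.009,0,-0.001],"yaw":0,"jaw":36},
    {"offset":[0.018,0,-0.002],"yaw":0,"jaw":36},
    {"offset":[0.027,0,-0.002],"yaw":0,"jaw":36},
    {"offset":[0.036,0,-0.002],"yaw":0,"jaw":36},
    {"offset":[0.045,0,-0.002],"yaw":0,"jaw":36},
    {"offset":[0.054,0,-0.002],"yaw":0,"jaw":36},
    {"offset":[0.063,0,-0.002],"yaw":0,"jaw":36},
    {"offset":[0.071,0,-0.002],"yaw":0,"jaw":36},
    {"offset":[0.078,0,-0.002],"yaw":0,"jaw":36},
    {"offset":[0.083,0,-0.002],"yaw":0,"jaw":36},
  ],
)

```text
clock: 4.73
position: [0.5024, -0.1739, 0.0429]
ee_rot: [0.426, -0.558, 0.563, -0.437]
ft_force: [2.2, 6.9, 5.7]
grip_width: 0.864
```

```bash
python3 cs.py
```

```text
tcp in case [8.8 1.7] z 0.04290957849741627 F case [-7.2  0.3  5.7] t 4.7333
```

Gentle final push, in 3 mm steps, to expected contact at ~25.

Request:
move_arm(
  increments=[
    {"offset":[0.004,0,0],"yaw":0,"jaw":36},
    {"offset":[0.008,0,0],"yaw":0,"jaw":36},
    {"offset":[0.011,0,0],"yaw":0,"jaw":36},
    {"offset":[0.013,0,0],"yaw":0,"jaw":36},
    {"offset":[0.014,0,0],"yaw":0,"jaw":36},
  ],
)

```text
clock: 5.15
position: [0.4987, -0.1874, 0.043]
ee_rot: [0.425, -0.558, 0.562, -0.437]
ft_force: [1.3, 6.8, 4.2]
grip_width: 0.856
```

```bash
python3 cs.py
```

```text
tcp in case [22.8  1.6] z 0.04300733472468282 F case [-6.9 -0.5  4.2] t 5.15
```

Request:
move_arm(
  increments=[
    {"offset":[0.002,0,0],"yaw":0,"jaw":36},
    {"offset":[0.004,0,0],"yaw":0,"jaw":36},
    {"offset":[0.005,0,0],"yaw":0,"jaw":36},
  ],
)

```text
clock: 5.4
position: [0.4979, -0.1904, 0.043]
ee_rot: [0.425, -0.559, 0.561, -0.438]
ft_force: [2.8, 15.6, 4.6]
grip_width: 0.859
```

```bash
python3 cs.py
```

```text
tcp in case [25.8  1.5] z 0.04303644584243252 F case [-15.8  -1.3   4.6] t 5.4
```

Request:
move_arm(
  increments=[
    {"offset":[0.003,0,0],"yaw":0,"jaw":36},
    {"offset":[0.004,0,0],"yaw":0,"jaw":36},
    {"offset":[0.004,0,0],"yaw":0,"jaw":36},
  ],
)

```text
clock: 5.65
position: [0.4979, -0.1903, 0.0431]
ee_rot: [-0.424, 0.56, -0.559, 0.44]
ft_force: [4.4, 19.0, 5.2]
grip_width: 0.858
```

```bash
python3 cs.py
```

```text
tcp in case [25.8  1.5] z 0.04306577515061885 F case [-19.5  -0.6   5.2] t 5.65
```

Request:
move_arm(
  increments=[
    {"offset":[-0.02,0,0],"yaw":0,"jaw":36},
    {"offset":[-0.045,0,0],"yaw":0,"jaw":36},
    {"offset":[-0.05,-0.04,0],"yaw":0,"jaw":150},
    {"offset":[-0.06,-0.08,0],"yaw":0,"jaw":255},
    {"offset":[-0.07,-0.12,0],"yaw":-7,"jaw":255},
    {"offset":[-0.1,-0.14,0],"yaw":-14,"jaw":255},
    {"offset":[-0.14,-0.14,0],"yaw":-21,"jaw":255},
    {"offset":[-0.18,-0.14,-0.01],"yaw":-28,"jaw":255},
    {"offset":[-0.22,-0.14,-0.02],"yaw":-35,"jaw":255},
    {"offset":[-0.26,-0.14,-0.03],"yaw":-42,"jaw":255},
  ],
)

```text
clock: 6.48
position: [0.532, 0.067, 0.1876]
ee_rot: [-0.597, 0.364, -0.369, 0.612]
ft_force: [1.1, 0.1, 0.0]
grip_width: 0.001
```

```bash
cat > cast.py <<'E'
from h import *
c=manip.camera("top");P=cloud(c).reshape(-1,3);z=P[:,2];save(c,"top_c")
m=(z>.103)&(z<.118)&(P[:,0]>.35)&(P[:,0]<.62)&(P[:,1]>-.36)&(P[:,1]<-.12)
print("walls",cv2.minAreaRect(P[m][:,:2].astype(np.float32)))
O=np.array([.503,-.165]);a=np.radians(-104.8);ex=np.array([np.cos(a),np.sin(a)]);ey=np.array([-ex[1],ex[0]])
L=np.c_[(P[:,:2]-O)@ex,(P[:,:2]-O)@ey]
m=(z>.050)&(z<.061)&(abs(L[:,1])<.082)&(L[:,0]>-.12)&(L[:,0]<.124)
n,lab,st,ce=cv2.connectedComponentsWithStats(m.reshape(420,560).astype(np.uint8))
i=1+np.argmax(st[1:,4]);q=L[(lab==i).ravel()]
r=cv2.minAreaRect((q*1000).astype(np.float32));print("cast in case frame",r,len(q))
g=cv2.cvtColor(c["pixels"],cv2.COLOR_RGB2GRAY).ravel();b=q[(g[(lab==i).ravel()]>110)];print("bright",len(b),cv2.minAreaRect((b*1000).astype(np.float32)))
ctr=O+ex*r[0][0]/1000+ey*r[0][1]/1000;print("world",ctr)
E
python3 cast.py; python3 g.py .4134 .1918 .16 32
```

```text
walls ((0.48541268706321716, -0.2324678897857666), (0.13942402601242065, 0.20179016888141632), 74.94967651367188)
cast in case frame ((79.73025512695312, -6.551334381103516), (88.14698791503906, 122.61215209960938), 0.14055663347244263) 1474
bright 1065 ((79.9079360961914, -5.640464782714844), (103.85047149658203, 80.10552978515625), 89.94268035888672)
world [ 0.47629926 -0.24041156]
t 6.5333 pos [0.5316 0.077  0.1873] zang 28.64 down -0.9997 F [-0.5  9.4  0.1] w -0.002241392238871393 q [-0.58  0.17  0.4   1.81 -0.09  1.16  0.35]
offset [-0.1572  0.0273 -0.0493]
yaw -3.36
```

Casting confirmed at case x 79.8 mm (80 is home) and yaw 0.1°. Now the carousel.

Request:
move_arm(
  increments=[
    {"offset":[-0.04,0.0,-0.013],"yaw":-3,"jaw":255},
    {"offset":[-0.08,0.0,-0.026],"yaw":-3,"jaw":255},
    {"offset":[-0.12,0.0,-0.039],"yaw":-3,"jaw":255},
    {"offset":[-0.157,0.027,-0.049],"yaw":-3,"jaw":255},
    {"offset":[-0.157,0.027,-0.049],"yaw":-3,"jaw":255},
    {"offset":[-0.157,0.06,-0.049],"yaw":-3,"jaw":255},
    {"offset":[-0.157,0.06,-0.049],"yaw":-3,"jaw":255},
  ],
)

```text
clock: 7.12
position: [0.4118, 0.1906, 0.1232]
ee_rot: [-0.611, 0.343, -0.346, 0.624]
ft_force: [-1.3, -1.0, -1.4]
grip_width: -0.001
```

```bash
cat > arc.py <<'E'
import sys
from h import *
C=np.array([.5194,.258]);r=.125
o=manip.get_obs();R=Ro.from_quat(o["ee_rot"]).as_matrix();za=np.degrees(np.arctan2(R[1,2],R[0,2]))
d=o["position"][:2]-C;print("cur ang",np.degrees(np.arctan2(d[1],d[0])),"r",np.hypot(*d),"z",o["position"][2],"zang",za,"F",o["ft_force"].round(1),"t",o["clock"])
z=float(sys.argv[1])
for t in sys.argv[2:]:
    t=float(t);a=np.radians(t);of=totool(o,np.r_[C+r*np.array([np.cos(a),np.sin(a)]),z])
    print(t,np.round(of,3).tolist(),"yaw",round((za-(t+180)+180)%360-180,1))
E
python3 arc.py .065 -148 -152 -156 -160 -164 -168 -173 -178 -183
```

```text
cur ang -147.9373616499194 r 0.12694357542150267 z 0.12322760315489124 zang 31.67357022316755 F [-1.3 -1.  -1.4] t 7.1167
-148.0 [0.0, 0.058, 0.001] yaw -0.3
-152.0 [-0.009, 0.058, 0.001] yaw 3.7
-156.0 [-0.017, 0.058, 0.002] yaw 7.7
-160.0 [-0.026, 0.058, 0.004] yaw 11.7
-164.0 [-0.034, 0.059, 0.006] yaw 15.7
-168.0 [-0.043, 0.059, 0.008] yaw 19.7
-173.0 [-0.053, 0.059, 0.012] yaw 24.7
-178.0 [-0.062, 0.059, 0.017] yaw 29.7
-183.0 [-0.072, 0.059, 0.023] yaw 34.7
```

Request:
move_arm(
  increments=[
    {"offset":[0,0.03,0.001],"yaw":0,"jaw":255},
    {"offset":[0,0.058,0.001],"yaw":0,"jaw":255},
    {"offset":[0,0.058,0.001],"yaw":0,"jaw":255},
    {"offset":[-0.009,0.058,0.001],"yaw":3.7,"jaw":255},
    {"offset":[-0.017,0.058,0.002],"yaw":7.7,"jaw":255},
    {"offset":[-0.026,0.058,0.004],"yaw":11.7,"jaw":255},
    {"offset":[-0.034,0.059,0.006],"yaw":15.7,"jaw":255},
    {"offset":[-0.043,0.059,0.008],"yaw":19.7,"jaw":255},
    {"offset":[-0.053,0.059,0.012],"yaw":24.7,"jaw":255},
    {"offset":[-0.062,0.059,0.017],"yaw":29.7,"jaw":255},
  ],
)

```text
clock: 7.95
position: [0.3953, 0.2527, 0.0669]
ee_rot: [-0.501, 0.493, -0.493, 0.513]
ft_force: [-0.5, -1.2, -0.7]
grip_width: 0.002
```

```bash
python3 arc.py .065 -183 -188 -193 -198 -203 -208 -213 -217 -220 -222
```

```text
cur ang -177.53852364827515 r 0.12421393111751626 z 0.06685788748888973 zang 1.6130744405964441 F [-0.5 -1.2 -0.7] t 7.95
-183.0 [-0.012, 0.002, -0.0] yaw 4.6
-188.0 [-0.023, 0.002, 0.001] yaw 9.6
-193.0 [-0.033, 0.002, 0.003] yaw 14.6
-198.0 [-0.044, 0.002, 0.006] yaw 19.6
-203.0 [-0.054, 0.003, 0.011] yaw 24.6
-208.0 [-0.064, 0.003, 0.016] yaw 29.6
-213.0 [-0.073, 0.003, 0.021] yaw 34.6
-217.0 [-0.08, 0.003, 0.027] yaw 38.6
-220.0 [-0.085, 0.003, 0.031] yaw 41.6
-222.0 [-0.088, 0.003, 0.034] yaw 43.6
```

Request:
move_arm(
  increments=[
    {"offset":[-0.012,0.002,0],"yaw":4.6,"jaw":255},
    {"offset":[-0.023,0.002,0.001],"yaw":9.6,"jaw":255},
    {"offset":[-0.033,0.002,0.003],"yaw":14.6,"jaw":255},
    {"offset":[-0.044,0.002,0.006],"yaw":19.6,"jaw":255},
    {"offset":[-0.054,0.003,0.011],"yaw":24.6,"jaw":255},
    {"offset":[-0.064,0.003,0.016],"yaw":29.6,"jaw":255},
    {"offset":[-0.073,0.003,0.021],"yaw":34.6,"jaw":255},
    {"offset":[-0.08,0.003,0.027],"yaw":38.6,"jaw":255},
    {"offset":[-0.085,0.003,0.031],"yaw":41.6,"jaw":255},
    {"offset":[-0.085,0.003,0.031],"yaw":41.6,"jaw":255},
  ],
)

```text
clock: 8.78
position: [0.4257, 0.3391, 0.0675]
ee_rot: [-0.291, 0.644, -0.639, 0.304]
ft_force: [-0.9, -0.4, -0.9]
grip_width: 0.001
```

```bash
cat > div.py <<'E'
from h import *
o=manip.get_obs();c=manip.camera("top");P=cloud(c).reshape(-1,3);z=P[:,2];save(c,"top_d%d"%(o["clock"]*100))
C=np.array([.5194,.258]);d=P-np.r_[C,0];r=np.hypot(d[:,0],d[:,1]);m=(z>.062)&(z<.077)&(r<.146)&(r>.05);d=d[m]
t=np.degrees(np.arctan2(d[:,1],d[:,0]));t=np.where(t>30,t-360,t);h,b=np.histogram(t,np.arange(-260,-55,4));print([(int(x),int(n)) for n,x in zip(h,b) if n>5])
for k in range(len(h)):
    if h[k]>15:print(np.median(t[(t>b[k]-3)&(t<b[k]+7)]))
E
python3 div.py; python3 arc.py .14 -220 -134
```

```text
[(-232, 13), (-228, 12), (-192, 16), (-188, 28), (-184, 29), (-180, 29), (-176, 14), (-140, 84)]
-187.9900613896213
-185.3156841061197
-182.35585957842056
-179.10955736010243
-137.89903645525408
cur ang 139.50888295704047 r 0.12388018894339564 z 0.0671122396633354 zang -39.987080603406035 F [ 0.3 -0.4 -0.2] t 8.8333
-220.0 [-0.0, -0.073, -0.001] yaw 0.0
-134.0 [0.124, -0.075, 0.115] yaw -86.0
```

```bash
python3 arc.py .13 -180 -123
```

```text
cur ang 139.50888295704047 r 0.12388018894339564 z 0.0671122396633354 zang -39.987080603406035 F [ 0.3 -0.4 -0.2] t 8.8333
-180.0 [0.08, -0.064, 0.028] yaw -40.0
-123.0 [0.124, -0.065, 0.139] yaw -97.0
```

Request:
move_arm(
  increments=[
    {"offset":[0.003,-0.035,0],"yaw":0,"jaw":255},
    {"offset":[0.003,-0.07,0],"yaw":-7,"jaw":255},
    {"offset":[0.04,-0.07,0.02],"yaw":-14,"jaw":255},
    {"offset":[0.08,-0.07,0.06],"yaw":-21,"jaw":255},
    {"offset":[0.11,-0.07,0.1],"yaw":-28,"jaw":255},
    {"offset":[0.124,-0.07,0.14],"yaw":-35,"jaw":255},
    {"offset":[0.124,-0.07,0.14],"yaw":-42,"jaw":255},
    {"offset":[0.124,-0.07,0.14],"yaw":-49,"jaw":255},
    {"offset":[0.124,-0.07,0.14],"yaw":-56,"jaw":255},
    {"offset":[0.124,-0.07,0.14],"yaw":-63,"jaw":255},
  ],
)

```text
clock: 9.67
position: [0.452, 0.1507, 0.1361]
ee_rot: [-0.579, 0.395, -0.397, 0.593]
ft_force: [-0.4, 0.3, 0.7]
grip_width: -0.003
```

```bash
python3 arc.py .065 -121 -123; python3 g.py
```

```text
cur ang -122.13628962482058 r 0.12666924820783698 z 0.13605711347284605 zang 21.875381367071967 F [-0.4  0.3  0.7] t 9.6667
-121.0 [0.002, 0.071, 0.002] yaw -37.1
-123.0 [-0.002, 0.071, -0.001] yaw -35.1
t 9.6667 pos [0.452  0.1507 0.1361] zang 21.88 down -0.9998 F [-0.4  0.3  0.7] w -0.003193793021719966 q [-0.78  0.09  0.38  2.01 -0.05  1.03  0.01]
```

Request:
move_arm(
  increments=[
    {"offset":[0,0,0],"yaw":-7,"jaw":255},
    {"offset":[0,0,0],"yaw":-14,"jaw":255},
    {"offset":[0,0.0,0],"yaw":-21,"jaw":255},
    {"offset":[0,0.02,0],"yaw":-28,"jaw":255},
    {"offset":[0,0.04,0],"yaw":-35,"jaw":255},
    {"offset":[0,0.071,0],"yaw":-35.5,"jaw":255},
    {"offset":[0,0.071,0],"yaw":-35.5,"jaw":255},
  ],
)

```text
clock: 10.25
position: [0.4503, 0.1498, 0.0618]
ee_rot: [-0.674, 0.196, -0.2, 0.683]
ft_force: [-1.9, -1.1, -0.4]
grip_width: -0.0
```

```bash
python3 arc.py .065 -126 -130 -134 -138 -142 -146 -151 -156 -161 -166
```

```text
cur ang -122.55353235108838 r 0.128361927936491 z 0.06181602083749268 zang 57.47159175800795 F [-1.9 -1.1 -0.4] t 10.25
-126.0 [-0.008, -0.003, 0.004] yaw 3.5
-130.0 [-0.016, -0.003, 0.004] yaw 7.5
-134.0 [-0.025, -0.003, 0.006] yaw 11.5
-138.0 [-0.033, -0.003, 0.008] yaw 15.5
-142.0 [-0.042, -0.003, 0.011] yaw 19.5
-146.0 [-0.05, -0.003, 0.014] yaw 23.5
-151.0 [-0.06, -0.003, 0.019] yaw 28.5
-156.0 [-0.069, -0.003, 0.024] yaw 33.5
-161.0 [-0.078, -0.003, 0.031] yaw 38.5
-166.0 [-0.086, -0.003, 0.038] yaw 43.5
```

Request:
move_arm(
  increments=[
    {"offset":[-0.008,-0.003,0.004],"yaw":3.5,"jaw":255},
    {"offset":[-0.016,-0.003,0.004],"yaw":7.5,"jaw":255},
    {"offset":[-0.025,-0.003,0.006],"yaw":11.5,"jaw":255},
    {"offset":[-0.033,-0.003,0.008],"yaw":15.5,"jaw":255},
    {"offset":[-0.042,-0.003,0.011],"yaw":19.5,"jaw":255},
    {"offset":[-0.05,-0.003,0.014],"yaw":23.5,"jaw":255},
    {"offset":[-0.06,-0.003,0.019],"yaw":28.5,"jaw":255},
    {"offset":[-0.069,-0.003,0.024],"yaw":33.5,"jaw":255},
    {"offset":[-0.078,-0.003,0.031],"yaw":38.5,"jaw":255},
    {"offset":[-0.086,-0.003,0.038],"yaw":43.5,"jaw":255},
  ],
)

```text
clock: 11.08
position: [0.3983, 0.2279, 0.0671]
ee_rot: [-0.551, 0.437, -0.437, 0.561]
ft_force: [2.0, -1.6, -0.7]
grip_width: -0.003
```

```bash
python3 arc.py .065 -170 -174 -178 -182 -186 -189 -192 -194 -195 -196; python3 div.py
```

```text
cur ang -166.0633832400005 r 0.1248101783935535 z 0.06709858137244261 zang 13.674433227913815 F [ 2.  -1.6 -0.7] t 11.0833
-170.0 [-0.009, 0.002, 0.0] yaw 3.7
-174.0 [-0.017, 0.002, 0.001] yaw 7.7
-178.0 [-0.026, 0.002, 0.002] yaw 11.7
-182.0 [-0.034, 0.002, 0.004] yaw 15.7
-186.0 [-0.043, 0.003, 0.007] yaw 19.7
-189.0 [-0.049, 0.003, 0.009] yaw 22.7
-192.0 [-0.055, 0.003, 0.012] yaw 25.7
-194.0 [-0.059, 0.003, 0.014] yaw 27.7
-195.0 [-0.061, 0.003, 0.015] yaw 28.7
-196.0 [-0.062, 0.003, 0.016] yaw 29.7
[(-228, 14), (-224, 17), (-176, 6), (-88, 9), (-84, 71)]
-223.69781172395278
-82.84229832468304
```

Request:
move_arm(
  increments=[
    {"offset":[-0.009,0.002,0],"yaw":3.7,"jaw":255},
    {"offset":[-0.017,0.002,0.001],"yaw":7.7,"jaw":255},
    {"offset":[-0.026,0.002,0.002],"yaw":11.7,"jaw":255},
    {"offset":[-0.034,0.002,0.004],"yaw":15.7,"jaw":255},
    {"offset":[-0.043,0.003,0.007],"yaw":19.7,"jaw":255},
    {"offset":[-0.049,0.003,0.009],"yaw":22.7,"jaw":255},
    {"offset":[-0.055,0.003,0.012],"yaw":25.7,"jaw":255},
    {"offset":[-0.059,0.003,0.014],"yaw":27.7,"jaw":255},
    {"offset":[-0.061,0.003,0.015],"yaw":28.7,"jaw":255},
    {"offset":[-0.062,0.003,0.016],"yaw":29.7,"jaw":255},
  ],
)

```text
clock: 11.97
position: [0.3994, 0.294, 0.0661]
ee_rot: [-0.419, 0.567, -0.564, 0.429]
ft_force: [-0.1, -0.7, 1.0]
grip_width: 0.003
```

```bash
python3 div.py; python3 arc.py .065 -196 -197 -198
```

```text
[(-244, 8), (-240, 14), (-208, 6), (-204, 15), (-168, 6), (-116, 64), (-112, 19)]
-112.86418258088099
-112.85710189723332
cur ang 163.24310544359176 r 0.12525185640986472 z 0.06585944883349434 zang -16.33258098058717 F [0.1 0.5 0.5] t 12.0167
-196.0 [0.002, 0.001, 0.0] yaw -0.3
-197.0 [-0.001, 0.001, 0.0] yaw 0.7
-198.0 [-0.003, 0.001, 0.0] yaw 1.7
```

Request:
move_arm(
  increments=[
    {"offset":[-0.002,0,0],"yaw":0.5,"jaw":255},
    {"offset":[-0.003,0,0],"yaw":1,"jaw":255},
    {"offset":[-0.003,0,0],"yaw":1,"jaw":255},
    {"offset":[0.006,0,0],"yaw":0,"jaw":255},
    {"offset":[0.006,-0.03,0],"yaw":0,"jaw":200},
    {"offset":[0.006,-0.06,0],"yaw":0,"jaw":100},
    {"offset":[0.03,-0.1,0],"yaw":0,"jaw":0},
    {"offset":[0.06,-0.12,0],"yaw":0,"jaw":0},
    {"offset":[0.06,-0.13,0],"yaw":0,"jaw":0},
    {"offset":[0.06,-0.13,0],"yaw":0,"jaw":0},
  ],
)

```text
clock: 12.85
position: [0.3823, 0.2341, 0.1976]
ee_rot: [-0.417, 0.568, -0.564, 0.43]
ft_force: [0.5, 0.3, 0.8]
grip_width: 0.848
```

```bash
python3 div.py
cat > cov.py <<'E'
from h import *
o=manip.get_obs();c=manip.camera("wrist");save(c,"w%d"%(o["clock"]*100));W=cloud(c,o);P=W.reshape(-1,3);z=P[:,2]
C=np.array([.5194,.258]);f=np.radians(-158.9);pk=C+.085*np.array([np.cos(f),np.sin(f)]);print("pocket",pk,"tcp",o["position"])
d=np.hypot(P[:,0]-pk[0],P[:,1]-pk[1])
for lo,hi,n in [(.053,.062,"boss"),(.034,.042,"flange")]:
    m=(z>lo)&(z<hi)&(d<.06);q=P[m]
    if len(q)>20:
        cc,rr=cv2.minEnclosingCircle(q[:,:2].astype(np.float32));print(n,len(q),np.round(cc,4),rr,"mean",q.mean(0).round(4),"z med",np.median(q[:,2]))
for q in ["cover","pocket"]:
    for r in manip.spot_point(c,q)[:2]:print(q,r["centre"],r["confidence"],world(c,r["centre"],o))
E
python3 cov.py; ls pics
```

```text
[(-244, 7), (-240, 7), (-208, 39), (-204, 36), (-116, 78)]
-204.14206833936208
-204.078706412083
-114.39053400535518
pocket [0.44009895 0.22740027] tcp [0.3816846  0.23482218 0.19586551]
boss 1700 [0.4685 0.2376] 0.051751233637332916 mean [0.4435 0.2311 0.0573] z med 0.05726198006998483
flange 2114 [0.4587 0.2342] 0.052908334881067276 mean [0.44   0.2356 0.0367] z med 0.03652989863995591
cover [336.2, 182.5] 0.67 [0.43615611 0.23591987 0.05719529]
pocket [399.1, 133.7] 0.69 [0.50288769 0.259611   0.0421867 ]
pocket [335.3, 181.9] 0.36 [0.43554689 0.23661879 0.05697851]
crop1.png
side0.png
t.png
top0.png
top_c.png
top_d1108.png
top_d1196.png
top_d1285.png
top_d878.png
w1290.png
```

View pics/w1290.png

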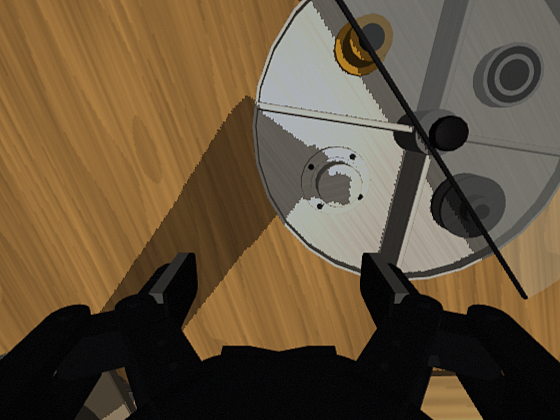

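```bash
cat > cov2.py <<'E'
from h import *
o=manip.get_obs();c=manip.camera("wrist");P=cloud(c,o).reshape(-1,3)
m=(P[:,2]>.053)&(P[:,2]<.062)&(np.hypot(P[:,0]-.437,P[:,1]-.236)<.035)
n,lab,st,ce=cv2.connectedComponentsWithStats(m.reshape(420,560).astype(np.uint8));i=1+np.argmax(st[1:,4]);q=P[(lab==i).ravel()]
k,rr=cv2.minEnclosingCircle(q[:,:2].astype(np.float32));print(len(q),k,rr,q.mean(0),cv2.minAreaRect(q[:,:2].astype(np.float32)))
E
python3 cov2.py;python3 g.py .436 .236 .12 21
```

```text
1561 (0.4386003315448761, 0.23270565271377563) 0.019989879801869392 [0.43837462 0.23324321 0.05724077] ((0.4384346604347229, 0.2326248437166214), (0.03890670835971832, 0.03884414583444595), 74.30557250976562)
t 13.1 pos [0.3808 0.2351 0.1936] zang -16.26 down -0.9999 F [-0.3 -0.1 -0.3] w 0.9976823013999933 q [-1.06 -0.05  0.4   2.01  0.02  1.17 -0.95]
offset [-0.0155  0.074   0.0524]
yaw -37.26
```

The wrist picture shows the cover at (338,182) in the open pocket, boss up, with its boss measuring 20 mm in radius at (0.4386, 0.2327). The dividers are symmetric about the front, with the pocket 0.3° off. This round flange with a boss is the only one of its kind in the carousel; the bush, bearing and pulley are clearly different. I go over it and descend.

```bash
python3 g.py .4386 .2327 .11 -15;python3 g.py .4386 .2327 .056 -15
```

```text
t 13.1 pos [0.3808 0.2351 0.1936] zang -16.26 down -0.9999 F [-0.3 -0.1 -0.3] w 0.9976823013999933 q [-1.06 -0.05  0.4   2.01  0.02  1.17 -0.95]
offset [-0.0129  0.084   0.0557]
yaw -1.26
t 13.1 pos [0.3808 0.2351 0.1936] zang -16.26 down -0.9999 F [-0.3 -0.1 -0.3] w 0.9976823013999933 q [-1.06 -0.05  0.4   2.01  0.02  1.17 -0.95]
offset [-0.0123  0.138   0.0555]
yaw -1.26
```

Request:
move_arm(
  increments=[
    {"offset":[-0.013,0.03,0.035],"yaw":-1,"jaw":75},
    {"offset":[-0.013,0.06,0.056],"yaw":-1,"jaw":75},
    {"offset":[-0.013,0.084,0.056],"yaw":-1,"jaw":75},
    {"offset":[-0.013,0.084,0.056],"yaw":-1,"jaw":75},
    {"offset":[-0.013,0.084,0.056],"yaw":-1,"jaw":75},
  ],
)

```text
clock: 13.52
position: [0.4377, 0.2321, 0.1084]
ee_rot: [-0.427, 0.563, -0.561, 0.432]
ft_force: [0.0, 0.6, 1.7]
grip_width: 0.707
```

```bash
python3 cov2.py; python3 g.py .4386 .2327 .056 -15
```

```text
3008 (0.43870243430137634, 0.23268678784370422) 0.020119383931159973 [0.43893913 0.23357289 0.05725387] ((0.43870171904563904, 0.23283255100250244), (0.03901141881942749, 0.0392816923558712), 8.530194282531738)
t 13.5667 pos [0.4384 0.2329 0.11  ] zang -15.23 down -0.9999 F [-0.1  0.8  0.5] w 0.7086225607629012 q [-1.    0.18  0.47  1.99 -0.1   0.99 -0.76]
offset [0.0007 0.054  0.    ]
yaw -0.23
```

Request:
move_arm(
  increments=[
    {"offset":[0,0.025,0],"yaw":0,"jaw":75},
    {"offset":[0,0.045,0],"yaw":0,"jaw":75},
    {"offset":[0,0.054,0],"yaw":0,"jaw":75},
    {"offset":[0,0.054,0],"yaw":0,"jaw":75},
    {"offset":[0,0.054,0],"yaw":0,"jaw":200},
    {"offset":[0,0.054,0],"yaw":0,"jaw":200},
    {"offset":[0,0.054,0],"yaw":0,"jaw":200},
    {"offset":[0,0.054,0],"yaw":0,"jaw":200},
  ],
  squeeze=35,
)

```text
clock: 14.23
position: [0.4395, 0.2341, 0.0578]
ee_rot: [-0.425, 0.563, -0.561, 0.434]
ft_force: [-1.5, -1.7, 7.4]
grip_width: 0.455
```

```bash
python3 g.py
```

```text
t 14.2333 pos [0.4395 0.2341 0.0578] zang -15.22 down -0.9999 F [-1.5 -1.7  7.4] w 0.45462030113209806 q [-0.98  0.26  0.45  2.02 -0.16  0.87 -0.71]
```

Request:
move_arm(
  increments=[
    {"offset":[0,-0.01,0],"yaw":0,"jaw":200},
    {"offset":[0,-0.03,0],"yaw":0,"jaw":200},
    {"offset":[0,-0.06,0],"yaw":0,"jaw":200},
    {"offset":[0,-0.09,0],"yaw":0,"jaw":200},
    {"offset":[0,-0.12,0],"yaw":0,"jaw":200},
    {"offset":[0,-0.142,0],"yaw":0,"jaw":200},
    {"offset":[0,-0.142,0],"yaw":0,"jaw":200},
  ],
)

```text
clock: 14.82
position: [0.4406, 0.2335, 0.206]
ee_rot: [-0.421, 0.563, -0.56, 0.437]
ft_force: [-0.0, 0.3, 0.5]
grip_width: 0.45
```

```bash
cat > held.py <<'E'
from h import *
o=manip.get_obs();c=manip.camera("wrist");save(c,"h%d"%(o["clock"]*100));d=c["depth"];v,u=np.mgrid[:420,:560]
X=np.stack([u,v,np.ones_like(u)],-1).reshape(-1,3)@np.linalg.inv(c["intrinsics"]).T*d.reshape(-1,1)
T=X@c["mount"][:3,:3].T+c["mount"][:3,3]
m=(d.ravel()>0)&(abs(T[:,0])<.05)&(abs(T[:,2])<.05)&(T[:,1]>-.01)&(T[:,1]<.05)
for lo in np.arange(-.01,.05,.004):
    q=T[m&(T[:,1]>=lo)&(T[:,1]<lo+.004)]
    if len(q):print(round(lo,3),len(q),"x",q[:,0].min().round(4),q[:,0].max().round(4),"z",q[:,2].min().round(4),q[:,2].max().round(4))
E
python3 held.py; python3 g.py .4772 -.2408 .2 -14.8
```

```text
-0.01 378 x -0.0111 0.011 z -0.0331 0.0327
-0.006 364 x -0.0111 0.0112 z -0.0331 0.0329
-0.002 5323 x -0.0183 0.0213 z -0.0329 0.0327
0.002 526 x -0.0183 0.0214 z -0.033 0.0325
0.006 400 x -0.0182 0.0124 z -0.0324 0.0318
0.01 285 x -0.0181 -0.0028 z -0.0285 0.0308
0.014 195 x -0.0183 -0.0026 z -0.0195 0.0194
0.018 2665 x -0.031 0.031 z -0.0323 0.0317
0.022 1025 x -0.0311 0.0297 z -0.0325 0.0319
0.026 76 x -0.0307 -0.0165 z -0.0249 0.0269
t 14.8667 pos [0.4397 0.2332 0.2035] zang -15.25 down -0.9998 F [-0.7 -0.7 -1.6] w 0.45081302472677054 q [-1.03  0.06  0.48  1.89 -0.04  1.18 -0.81]
offset [ 0.4475 -0.0031  0.1608]
yaw -0.45
```

Request:
move_arm(
  increments=[
    {"offset":[0.015,0,0.005],"yaw":0,"jaw":200},
    {"offset":[0.04,0,0.014],"yaw":0,"jaw":200},
    {"offset":[0.07,0,0.025],"yaw":0,"jaw":200},
    {"offset":[0.1,0,0.036],"yaw":0,"jaw":200},
    {"offset":[0.135,0,0.048],"yaw":0,"jaw":200},
    {"offset":[0.17,0,0.061],"yaw":0,"jaw":200},
    {"offset":[0.205,0,0.073],"yaw":0,"jaw":200},
    {"offset":[0.24,0,0.086],"yaw":0,"jaw":200},
    {"offset":[0.275,0,0.099],"yaw":0,"jaw":200},
    {"offset":[0.3,0,0.108],"yaw":0,"jaw":200},
  ],
)

```text
clock: 15.7
position: [0.4639, -0.0887, 0.1988]
ee_rot: [-0.422, 0.564, -0.561, 0.435]
ft_force: [-0.1, -0.2, -1.4]
grip_width: 0.451
```

```bash
python3 g.py .4776 -.2393 .19 -14.8
```

```text
t 15.7 pos [ 0.4639 -0.0887  0.1988] zang -15.43 down -0.9998 F [-0.1 -0.2 -1.4] w 0.45058525388510784 q [-0.71 -0.01  0.82  1.96 -0.01  1.18 -0.15]
offset [0.1416 0.0067 0.0532]
yaw -0.63
```

Request:
move_arm(
  increments=[
    {"offset":[0.03,0,0.012],"yaw":-0.6,"jaw":200},
    {"offset":[0.065,0,0.025],"yaw":-0.6,"jaw":200},
    {"offset":[0.1,0.002,0.038],"yaw":-0.6,"jaw":200},
    {"offset":[0.125,0.004,0.048],"yaw":-0.6,"jaw":200},
    {"offset":[0.14,0.007,0.053],"yaw":-0.6,"jaw":200},
    {"offset":[0.142,0.007,0.053],"yaw":-0.6,"jaw":200},
    {"offset":[0.142,0.007,0.053],"yaw":-0.6,"jaw":200},
  ],
)

```text
clock: 16.28
position: [0.4759, -0.2409, 0.1891]
ee_rot: [-0.424, 0.563, -0.559, 0.436]
ft_force: [-0.1, -0.4, -1.2]
grip_width: 0.453
```

```bash
cat >> held.py <<'E'
b=T[m&(abs(T[:,1])<.004)&(abs(T[:,0])<.022)&(abs(T[:,2])<.012)];A=np.c_[b[:,0],b[:,2],np.ones(len(b))];s=np.linalg.lstsq(A,b[:,1],rcond=None)[0];print("boss plane tilt deg",np.degrees(s[:2]).round(2),"y0",s[2])
f=T[m&(T[:,1]>.017)&(T[:,1]<.0255)&(np.hypot(T[:,0],T[:,2])<.035)];print("flange y at x<-.02, x>.02",np.median(f[f[:,0]<-.02][:,1]),np.median(f[f[:,0]>.02][:,1]) if (f[:,0]>.02).any() else None)
E
python3 held.py|tail -2; python3 g.py .4776 -.2393 .09 -14.8; python3 g.py .4776 -.2393 .083 -14.8
python3 - <<'E'
from h import *
o=manip.get_obs();c=manip.camera("top");P=cloud(c).reshape(-1,3)
c=manip.camera("wrist");save(c,"place")
P=cloud(c,o).reshape(-1,3);O=np.array([.503,-.165]);a=np.radians(-104.8);ex=np.array([np.cos(a),np.sin(a)]);ey=np.array([-ex[1],ex[0]])
L=np.c_[(P[:,:2]-O)@ex,(P[:,:2]-O)@ey,P[:,2]];q=L[(abs(L[:,0]-.08)<.06)&(abs(L[:,1])<.08)&(abs(L[:,2]-.055)<.006)]
print("cast top wrist",np.median(q[:,2]),q.min(0),q.max(0))
E
```

```text
boss plane tilt deg [-1.19  0.31] y0 0.0006252119018874819
flange y at x<-.02, x>.02 0.021842267874337476 0.02118954476916529
t 16.3333 pos [ 0.4765 -0.2396  0.1893] zang -14.89 down -0.9998 F [ 0.6 -0.2 -1.2] w 0.4522737438375309 q [-0.44  0.24  0.96  1.82 -0.23  1.19  0.33]
offset [0.0012 0.0993 0.0003]
yaw -0.09
t 16.3333 pos [ 0.4765 -0.2396  0.1893] zang -14.89 down -0.9998 F [ 0.6 -0.2 -1.2] w 0.4522737438375309 q [-0.44  0.24  0.96  1.82 -0.23  1.19  0.33]
offset [0.0013 0.1063 0.0003]
yaw -0.09
cast top wrist 0.05433101280256622 [ 0.03799703 -0.07984772  0.04900837] [0.13302133 0.07991939 0.0609987 ]
```

View pics/place.png

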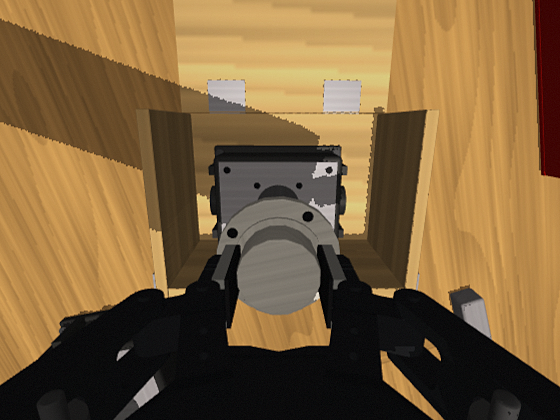

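The picture shows the cover held flat at (278,260), above the casting's top (centre about (278,195)), inside the case walls. Now I descend.

Request:
move_arm(
  increments=[
    {"offset":[0.001,0.025,0],"yaw":0,"jaw":200},
    {"offset":[0.001,0.05,0],"yaw":0,"jaw":200},
    {"offset":[0.001,0.075,0],"yaw":0,"jaw":200},
    {"offset":[0.001,0.09,0],"yaw":0,"jaw":200},
    {"offset":[0.001,0.097,0],"yaw":0,"jaw":200},
    {"offset":[0.001,0.099,0],"yaw":0,"jaw":200},
    {"offset":[0.001,0.1,0],"yaw":0,"jaw":200},
  ],
)

```text
clock: 17.02
position: [0.4786, -0.2373, 0.0901]
ee_rot: [-0.425, 0.562, -0.558, 0.439]
ft_force: [0.0, -0.4, -0.3]
grip_width: 0.451
```

```bash
python3 g.py .4776 -.2393 .083 -14.8
```

```text
t 17.0167 pos [ 0.4786 -0.2373  0.0901] zang -14.7 down -0.9998 F [ 0.  -0.4 -0.3] w 0.4505562282851886 q [-0.36  0.39  0.88  1.92 -0.38  1.    0.44]
offset [ 0.0023  0.0071 -0.0005]
yaw 0.1
```

Request:
move_arm(
  increments=[
    {"offset":[0.002,0.002,0],"yaw":0,"jaw":200},
    {"offset":[0.002,0.0035,0],"yaw":0,"jaw":200},
    {"offset":[0.002,0.0045,0],"yaw":0,"jaw":200},
    {"offset":[0.002,0.005,0],"yaw":0,"jaw":200},
  ],
)

```text
clock: 17.35
position: [0.4784, -0.2392, 0.0854]
ee_rot: [-0.425, 0.561, -0.558, 0.439]
ft_force: [0.7, 0.6, -0.9]
grip_width: 0.458
```

Request:
move_arm(
  increments=[
    {"offset":[0,0.001,0],"yaw":0,"jaw":200},
    {"offset":[0,0.0015,0],"yaw":0,"jaw":200},
    {"offset":[0,0.002,0],"yaw":0,"jaw":200},
  ],
)

```text
clock: 17.6
position: [0.4785, -0.2392, 0.0835]
ee_rot: [-0.425, 0.561, -0.558, 0.439]
ft_force: [-0.2, 0.4, -1.2]
grip_width: 0.451
```

Request:
move_arm(
  increments=[
    {"offset":[0,0.0005,0],"yaw":0,"jaw":200},
    {"offset":[0,0.001,0],"yaw":0,"jaw":200},
    {"offset":[0,0.001,0],"yaw":0,"jaw":200},
  ],
)

```text
clock: 17.85
position: [0.4786, -0.2391, 0.0829]
ee_rot: [-0.425, 0.562, -0.558, 0.439]
ft_force: [-1.4, 1.6, 6.8]
grip_width: 0.448
```

Contact. Release slowly, then rise.

Request:
move_arm(
  increments=[
    {"offset":[0,0,0],"yaw":0,"jaw":110},
    {"offset":[0,0,0],"yaw":0,"jaw":90},
    {"offset":[0,0,0],"yaw":0,"jaw":75},
    {"offset":[0,0,0],"yaw":0,"jaw":75},
    {"offset":[0,-0.01,0],"yaw":0,"jaw":75},
    {"offset":[0,-0.03,0],"yaw":0,"jaw":75},
    {"offset":[0,-0.06,0],"yaw":0,"jaw":75},
    {"offset":[0,-0.1,0],"yaw":0,"jaw":75},
    {"offset":[-0.03,-0.12,0],"yaw":0,"jaw":75},
    {"offset":[-0.06,-0.13,0],"yaw":0,"jaw":75},
  ],
)

```text
clock: 18.68
position: [0.4926, -0.1853, 0.2179]
ee_rot: [-0.422, 0.561, -0.56, 0.439]
ft_force: [0.7, 0.6, -0.5]
grip_width: 0.703
```

Request:
move_arm(
  increments=[
    {"offset":[-0.04,-0.01,0],"yaw":0,"jaw":75},
    {"offset":[-0.08,-0.02,0],"yaw":0,"jaw":75},
    {"offset":[-0.08,-0.02,0],"yaw":0,"jaw":75},
    {"offset":[-0.08,-0.02,0],"yaw":0,"jaw":75},
  ],
)

```text
clock: 19.02
position: [0.5137, -0.106, 0.2405]
ee_rot: [-0.423, 0.56, -0.56, 0.441]
ft_force: [0.0, 0.4, -0.6]
grip_width: 0.711
```

```bash
cat > fin.py <<'E'
from h import *
O=np.array([.503,-.165]);a=np.radians(-104.8);ex=np.array([np.cos(a),np.sin(a)]);ey=np.array([-ex[1],ex[0]])
for n in ["wrist","top"]:
    o=manip.get_obs();c=manip.camera(n);save(c,"fin_"+n);P=cloud(c,o).reshape(-1,3)
    L=np.c_[(P[:,:2]-O)@ex,(P[:,:2]-O)@ey,P[:,2]]*1000;box=(abs(L[:,0]-75)<50)&(abs(L[:,1])<84)
    for nm,z0,z1 in [("boss",79,89),("flange+",58,68),("top",50,58.5)]:
        m=box&(L[:,2]>z0)&(L[:,2]<z1);k,lab,st,ce=cv2.connectedComponentsWithStats(m.reshape(420,560).astype(np.uint8))
        if k<2:continue
        i=1+np.argmax(st[1:,4]);q=L[(lab==i).ravel()];r=cv2.minAreaRect(q[:,:2].astype(np.float32));A=np.c_[q[:,:2],np.ones(len(q))]
        print(n,nm,len(q),"c",np.round(r[0],1),"size",np.round(r[1],1),"ang",round(r[2],1),"z",np.median(q[:,2]).round(1),"tilt",np.degrees(np.linalg.lstsq(A,q[:,2],rcond=None)[0][:2]).round(1))
print(manip.get_obs()["clock"])
E
python3 fin.py; python3 div.py
python3 -c "
import cv2
a=cv2.imread('pics/fin_wrist.png');b=cv2.imread('pics/fin_top.png')[130:290,60:400];b=cv2.resize(b,(560,264))
cv2.imwrite('pics/fin.png',cv2.resize(cv2.vconcat([a[:330],b]),None,fx=1,fy=1))"
```

```text
wrist boss 946 c [78.9 -4.9] size [38.7 39.3] ang 65.7 z 82.3 tilt [ 0.7 -0. ]
wrist flange+ 1216 c [75.9 -5. ] size [60.1 64.6] ang 2.0 z 61.6 tilt [-0.  0.]
wrist top 3934 c [80.2 -6.1] size [111.9  88.5] ang 89.9 z 54.4 tilt [ 0.4 -0. ]
top boss 125 c [85.4 -5.1] size [24.9 39.1] ang 1.7 z 83.2 tilt [-1.  -1.4]
top flange+ 162 c [95.  -8.1] size [37.2 70.5] ang 2.4 z 62.7 tilt [-3.2  1.3]
top top 457 c [99.8 -7.4] size [ 48.7 113.4] ang 0.4 z 55.4 tilt [-0.4  0. ]
19.1167
[(-244, 7), (-240, 6), (-208, 66), (-204, 41), (-116, 80)]
-204.44088094325528
-204.3821524889781
-114.41898576055267
```

View pics/fin.png

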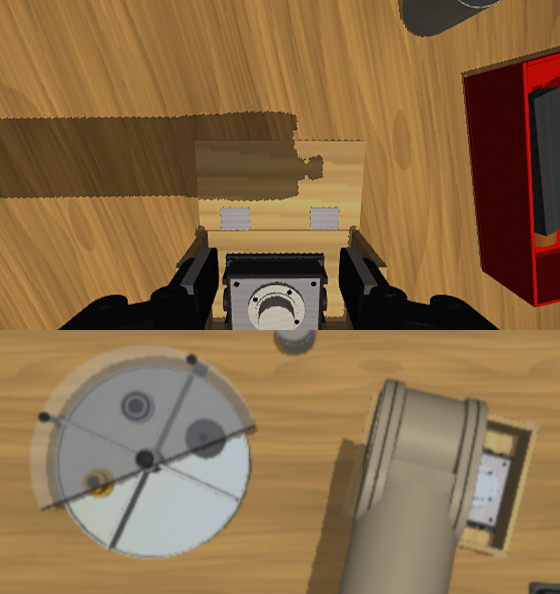

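The final picture shows the cover flat at (275,305), centred on the casting inside the case. The pulley, bearing and bush are still in the carousel, and nothing is touching. I hand in.

```bash
python3 -c "
from workcell import manip
print(manip.hand_in())"
```

```text
the job is handed in; nothing more can be done
None
```

I pushed the iron casting home against the back wall, turned the carousel clockwise by about 131° in two pushes, and set the cover on the casting. The job was handed in at about 19 s, with the robot clear of everything.

- **Casting:** its centre is about 80 mm into the case (80 is fully home) and its yaw is about 0.1°. It sits about 6 mm to one side of the case's midline. The push force rose to about 20 N against the wall.
- **Carousel:** the cover's pocket ended about 0.3–0.5° from the front. The pulley, bearing and bush all show in the carousel in the last top picture.
- **Cover:** it is boss up and flat, with its centre about 2 mm from the middle of the casting's top. It touched down at about 7 N and was released only after contact.
- **Checks that disagreed:** the last top-camera measurements of the cover and casting differed from the wrist camera's. The arm hid part of the case in that view, so I relied on the wrist camera.
- **Not re-measured:** I sent no move towards the glue bottle or the hammer, but I did not measure their positions again at the end.

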